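# Seat the copy-camera lens in its V-block saddle

### The job

Set up the copy-camera lens on its little bench: slide the saddle by its grip until its pointer lines up with the pointer of the index clip, then take the lens barrel from its wooden rest and lay it centred in the saddle's two V-blocks, with the wide front ring at the end away from the grip. Finish while holding it there: keep the hand on the lens and press it down evenly into the Vs with about 10 N, so that it bears on both sloping faces, without letting go. Leave the ink bottle, the marker and the spring clamp where they are.

Things in the scene. Friction and masses are not known exactly. Their poses are not given: they have to be found in the camera images.
- grip (a point): centre of the black, square grip post on the saddle's -y end: 22 x 22 mm, 34 mm tall (this point is half-way up, 17 mm below its top and 58 mm above the table). Axes as seat. The saddle plate is 25 mm below this point; the nearest V-block begins 52 mm from this point toward +y and reaches 10 mm higher than this point. The saddle slides along y with about 3 N of friction, stays where it is left, and has 120 mm of travel
- pointer (a point): tip of the thin steel pointer at the saddle's far (+x) side, 27.5 mm above the table, 44 mm from the middle plane of the Vs in the saddle's x, level in y with the middle of the two V-blocks. Axes as seat
- index (a point): tip of the thin pointer of the index clip, a dark steel block (20 x 18 x 30 mm) clipped and fixed on the far edge of the bench; the saddle is in place when pointer has the same y as this point, along the bench's y. Axes parallel to the bench's: y along the rail. The clip is 37 mm above the table at its highest
- seat (a point): where the middle of the lens lies when seated: on the axis of the Vs, half-way between the two V-blocks, 73 mm above the table; moves with the saddle. y runs along the rail and the V axis (grip at y = -102 mm), z up. Each V-block is 20 mm long (y = 30 to 50 and -30 to -50 mm); in the 60 mm gap between them there is room for fingers, down to the saddle plate 40 mm below this point
- saddle: the sliding saddle, aluminium and steel; origin 54 mm below seat, axes as seat. The V faces have a slippery white plastic lining that yields by a few tenths of a mm under a firm push; they slope at 45 degrees, on the near (-x) and far (+x) side of the lens, and end 5 mm below seat; the blocks are 68 mm wide over all. saddle_c0 and saddle_c1 are the two far faces, saddle_c2 and saddle_c3 the two near ones
- lens_mid (a point): middle of the lens barrel, on its axis: a black cylinder of 40 mm diameter with thin steel bands 25 mm either side of the middle, 140 mm long over all, about 0.16 kg. y runs along its axis toward the front. It begins lying level, axis 36 mm above the table; grasp it across its middle
- lens_front (a point): centre of the lens's front end, 70 mm from lens_mid; here it has an aluminium ring of 44 mm diameter, 8 mm long; the other end has a narrower steel ring of 32 mm
- lens: the lens barrel; origin and axes as lens_mid
- lens_rest: the plywood rest on which the lens lies at first: 60 x 150 x 8 mm, origin under its centre, y along the lens; it has low sloping chocks under the lens 32 to 48 mm either side of the middle and is fixed; under the lens's middle there are 8 mm of air
- ink_bottle_ochre: bystander: small ink bottle with a ribbed cap, 54 x 52 x 94 mm, standing behind the bench; origin under its base
- marker_black: bystander: felt marker with black cap, 14 x 127 x 16 mm, lying near the table's front edge; origin under its middle
- spring_clamp_a: bystander: spring clamp lying on its side, 45 x 98 x 23 mm, near the table's front edge; origin under its middle
Things that resemble listed ones, but are neither listed nor needed, are in the scene too. Several things have the shape of the lens_rest; the one meant has the colours described above.

How it is judged:
On the way, in this order (a step that is already met when the one before it is completed fails the run):
1. the saddle's pointer lines up with the index clip's pointer (within 4 mm) while the lens still lies on its rest (y of pointer in the frame of index between -0.004 and 0.004 m and distance between lens_mid and lens_rest below 0.05 m), for 0.2 s.
2. the lens is lifted off its rest (height (world z) of lens_mid above 0.075 m), for 0.1 s.
At the end, for the whole second after the job is handed in: pointer within 4 mm of the index; lens within 2.5 mm sideways, 3 mm in height, 10 mm lengthwise and 0.05 rad of its seat, front ring away from the grip; over 2 N on a near and on a far V face; fingers on it with over 2 N; at rest (y of pointer in the frame of index between -0.004 and 0.004 m and x of lens_mid in the frame of seat between -0.0025 and 0.0025 m and z of lens_mid in the frame of seat between -0.003 and 0.003 m and y of lens_mid in the frame of seat between -0.01 and 0.01 m and y of lens_front in the frame of seat above 0.05 m and angle between the y axis of lens_mid and the y axis of seat, either way round below 0.05 rad and (contact force between lens and saddle_c0 above 2 N or contact force between lens and saddle_c1 above 2 N) and (contact force between lens and saddle_c2 above 2 N or contact force between lens and saddle_c3 above 2 N) and contact force between the fingers and lens above 2 N and linear speed of lens below 0.02 m/s); the arm keeps its last pose, push and grip.
It fails at once if the small ink bottle is moved more than 30 mm (distance of ink_bottle_ochre from where it was at the start of the episode above 0.03 m).
It fails at once if the felt marker is moved more than 30 mm (distance of marker_black from where it was at the start of the episode above 0.03 m).
It fails at once if the spring clamp is moved more than 30 mm (distance of spring_clamp_a from where it was at the start of the episode above 0.03 m).
It fails at once if the lens is rammed into the V-blocks (over 40 N on one face of one V-block) (contact force between lens and saddle_c0 above 40 N or contact force between lens and saddle_c1 above 40 N or contact force between lens and saddle_c2 above 40 N or contact force between lens and saddle_c3 above 40 N).
It also fails if it takes over 59 s, if anything falls off the work surface, if the arm or the gripper's body presses on something with over 40 N, if the wrist force passes 120 N, or if a joint passes its speed limit or range.

### The arm

A 6-joint arm with a two-finger parallel gripper is mounted at the origin on a cart in front of the work surface, level with it; the furniture and walls round the work are solid. World frame = base frame: x ahead of the robot, y to its left, z up, the work surface at z = 0. Lengths are in m, angles in rad, forces in N, time in s.
With the tool pointing down it reaches from about 0.35 to 0.85 m from the base axis. Payload 8.1 kg.
Tool frame: the origin (TCP) lies at the very end of the fingers, on their centre line; the grasp point (between the pads) lies ctrl.pinch_z behind it (ctrl.pinch_z is the distance from the TCP to the grasp point, in m); z points along the fingers, y is the line along which they close (so a half turn about z gives the same grasp; the last joint's range is limited). The gripper opens to 93 mm and grips with 3 to 60 N. Pads are 15 mm wide; open, the fingers measure 128 mm over their backs; the gripper's body (75 mm by 188 mm) begins 65 mm behind the grasp point.
Start: joints at [-1.342, 0.13, 1.488, -0, 1.523, -0.085], TCP at [0.185, -0.571, 0.219] pointing down, gripper open.
Joint ranges: [-2.96, 2.96], [-0.89, 2.26], [0.02, 2.5], [-1.34, 4.48], [0, 2.73], [-2.66, 2.66]. Speed limits (rad/s): [2.39, 2.39, 2.79, 3.14, 3.14, 3.14].

### API

Orientations are given as a unit quaternion [w, x, y, z].
In Python, from workcell import telemetry, vision, ctrl gives the robot as it stands. The module is installed in compiled form; this text tells all that it offers.
- The arm moves only by the tool jog_arm, never from a script. Its argument "targets" is text: rows parted by semicolons, each of 7 numbers parted by spaces: the shift along the world's x, y, z in cm, then the turn, a rotation vector about the world's x, y, z in rad, then the finger opening in cm, from 0 to 9.3. A call has 1 to 5 rows; each row is the pose to reach, as a shift and turn from the pose commanded when the call began; what a row does not reach only later rows make up. A row lasts 1/12 s, in which the tool goes at most 41.7 mm and 7.16 degrees, less where a joint would pass 70% of its speed; a pose out of reach is approached as far as the arm can. A call with a gripper value outside its range is refused whole. The fingers move at their own pace and stop on an object; "newtons" is the grip in N (left out, the last holds). Time passes only in rows, so rows that repeat a pose let the fingers close. It gives the time, the measured TCP pose, the force, the opening and the grip force at its end, in the units of the state.
- telemetry.get_obs(): the state, without advancing time (a new reading comes with each control period).
- vision.get_image(name): name is "scene" or "side" or "wrist"; returns a dict with "img" (400x640x3 uint8, red, green, blue), "depth" (400x640 float32, m along the optical axis (not along the pixel's ray), 0 where there is no reading), "K" (3x3 intrinsics, pixels), "origin" and "attitude" of the camera in the world; the wrist camera has in their place "mount" (4x4, takes a point from camera to tool coordinates, whose origin is the TCP and whose axes are the flange's). Camera axes: x right, y down, z forward; pixel columns grow to the right and rows downward; lengths in m; the calibration is good to about 2 mm. A picture is of the moment at which its call begins: read the wrist's pose just before it.
- ctrl.sign_off(): hands the job in; it is judged then, once.
The state is a dict: "time": time; "q": joint angles; "joint_velocities": joint speeds; "joint_torque": joint torques, N m; "tcp_pos": TCP position; "eef_rot": TCP orientation; "contact_force": force on the tool from outside, world axes, zero at the start; "wrist_torque": the same for the moment, N m; "width": finger opening in m; "grip_force": force on a finger pad.
Only numpy, scipy, OpenCV 4.12 (cv2) and the standard library are available. Lean on these libraries where they do the work, as an engineer would, in place of code of your own. Each camera call takes 0.05 s, during which the arm holds its last target. There are 200 camera calls.

## Working session

There is one attempt and no reset: what is moved stays moved. The work goes in short steps, Python scripts to look and compute and a tool call to move; the robot and the scene stay as the last step left them, time stands still between calls to the robot, and variables do not carry over. Pictures are saved under pics/ and viewed, at most 10 in all, crops included, and the job is handed in when it is done.

Besides the shell and the picture viewer there is one more tool, called after ">>>" by a JSON object that holds its "fn" and its "kwargs". jog_arm: Moves the arm, as the interface text tells. Its arguments: {"type":"object","properties":{"targets":{"type":"string"},"newtons":{"type":"number"}},"required":["targets"]}

```bash
mkdir -p pics; cat > h.py <<'E'
import numpy as np, cv2
from workcell import telemetry, vision, ctrl
from scipy.spatial.transform import Rotation as R
def rot(a):
    a=np.array(a,float)
    return a if a.shape==(3,3) else R.from_quat(a,scalar_first=True).as_matrix()
def grab(n):
    o=telemetry.get_obs(); d=vision.get_image(n)
    if 'mount' in d:
        M=np.array(d['mount']); T=np.eye(4); T[:3,:3]=rot(o['eef_rot']); T[:3,3]=o['tcp_pos']; T=T@M
        d['R'],d['o']=T[:3,:3],T[:3,3]
    else: d['R'],d['o']=rot(d['attitude']),np.array(d['origin'])
    return d
def ray(d,u,v,z):
    r=d['R']@np.linalg.solve(d['K'],[u,v,1.]); return d['o']+r*(z-d['o'][2])/r[2]
def cloud(d):
    v,u=np.mgrid[0:400,0:640]; p=np.stack([u,v,np.ones_like(u)],-1)@np.linalg.inv(d['K']).T*d['depth'][...,None]
    return p@d['R'].T+d['o']
def save(d,f): cv2.imwrite(f,cv2.cvtColor(d['img'],cv2.COLOR_RGB2BGR))
E
python3 - <<'E'
from h import *
import pickle
for n in('scene','side','wrist'):
    d=grab(n); save(d,f'pics/{n}0.png'); pickle.dump(d,open(n+'.pkl','wb')); print(n,d['o'],d['R'][:,2],d['K'][0,0])
o=telemetry.get_obs(); print(o['time'],o['eef_rot'],ctrl.pinch_z,o['contact_force'])
E
```

```text
scene [-0.05116108  0.69616088  0.82458742] [ 0.5283467  -0.54714254 -0.64921862] 412.7831880527226
side [0.63538507 1.09244683 0.6008811 ] [-0.06374791 -0.89814136 -0.43506126] 517.31977007041
wrist [ 0.26166128 -0.54512737  0.38243849] [-0.27381888 -0.08653969 -0.95788001] 325.3899544840579
0.15 [-7.08982440e-04  9.87715716e-01  1.56259905e-01 -5.66354416e-05] 0.0188 [-0.54324104 -1.02365839 -0.52068228]
```

View pics/scene0.png

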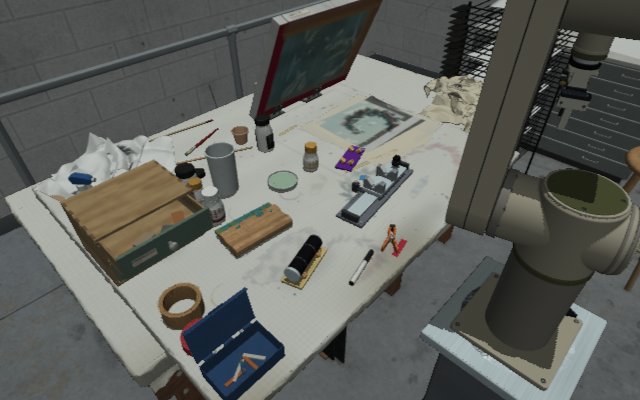

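View pics/side0.png

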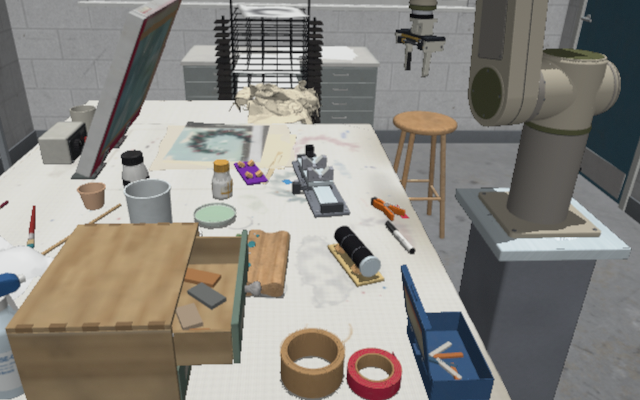

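The lens on its plywood rest is at scene (304,258), with its bright front ring toward (290,275). The bench is at (375,195), and the black grip is at its far end near (400,160). Things that could be confused with the lens or rest are the wood block (255,230), the tumbler (222,170) and the black-capped bottle (265,135). For the clip, the dark block beside the bench near (350,185) needs a close look.

```bash
python3 - <<'E'
from h import *
import pickle
s=pickle.load(open('scene.pkl','rb')); t=pickle.load(open('side.pkl','rb'))
def crop(d,x,y,w,h,k): return cv2.resize(d['img'][y:y+h,x:x+w],None,fx=k,fy=k,interpolation=cv2.INTER_CUBIC)
a=crop(s,330,145,100,85,4); b=crop(t,285,140,100,85,4); c=crop(s,270,225,100,65,4); e=crop(t,320,220,100,65,4)
m=np.vstack([np.hstack([a,b]),np.hstack([c,e])]); m=m[:600]
cv2.imwrite('pics/crop1.png',m[...,::-1])
for n,d in(('s',s),('t',t)):
    P=cloud(d); ok=d['depth']>0
    # lens: points in region above the rest
    g=(P[...,0]>.25)&(P[...,0]<.75)&(P[...,1]>-.5)&(P[...,1]<.5)&(P[...,2]>.012)&(P[...,2]<.12)&ok
    nl,L,st,ce=cv2.connectedComponentsWithStats(g.astype(np.uint8))
    for i in range(1,nl):
        if st[i,4]>60:
            q=P[L==i]; print(n,ce[i].round(),st[i,4],q.min(0).round(3),q.max(0).round(3),np.median(q,0).round(3))
E
```

```text
s [376. 186.] 1551 [ 0.477 -0.338  0.012] [0.597 0.001 0.077] [ 0.524 -0.14   0.031]
s [254. 227.] 2082 [0.607 0.113 0.012] [0.742 0.311 0.037] [0.665 0.221 0.028]
s [182. 240.] 628 [0.66  0.326 0.085] [0.691 0.5   0.12 ] [0.687 0.411 0.104]
s [391. 237.] 151 [ 0.328 -0.069  0.012] [0.402 0.025 0.022] [ 0.369 -0.021  0.016]
s [304. 258.] 850 [0.437 0.132 0.012] [0.51  0.276 0.059] [0.468 0.22  0.049]
s [362. 265.] 98 [0.344 0.048 0.012] [0.381 0.171 0.017] [0.362 0.112 0.013]
s [190. 296.] 561 [0.522 0.453 0.012] [0.634 0.5   0.052] [0.592 0.478 0.04 ]
s [244. 330.] 1909 [0.326 0.412 0.012] [0.439 0.5   0.12 ] [0.423 0.454 0.054]
t [318. 179.] 1707 [ 0.466 -0.335  0.012] [0.599 0.006 0.079] [ 0.528 -0.136  0.033]
t [387. 206.] 218 [ 0.328 -0.07   0.012] [0.4   0.025 0.025] [ 0.37  -0.02   0.017]
t [400. 235.] 151 [0.347 0.049 0.012] [0.385 0.171 0.017] [0.365 0.114 0.014]
t [357. 251.] 1216 [0.438 0.136 0.012] [0.516 0.276 0.059] [0.481 0.234 0.048]
t [268. 259.] 2322 [0.613 0.112 0.012] [0.701 0.427 0.119] [0.656 0.228 0.032]
t [221. 290.] 2236 [0.703 0.325 0.089] [0.75 0.5  0.12] [0.728 0.412 0.093]
t [411. 321.] 506 [0.418 0.411 0.012] [0.439 0.5   0.12 ] [0.429 0.461 0.067]
t [455. 327.] 858 [0.328 0.409 0.012] [0.389 0.5   0.046] [0.333 0.415 0.029]
t [312. 342.] 1290 [0.536 0.449 0.012] [0.634 0.5   0.052] [0.584 0.468 0.04 ]
t [372. 355.] 519 [0.456 0.473 0.012] [0.529 0.5   0.029] [0.491 0.49  0.025]
```

View pics/crop1.png

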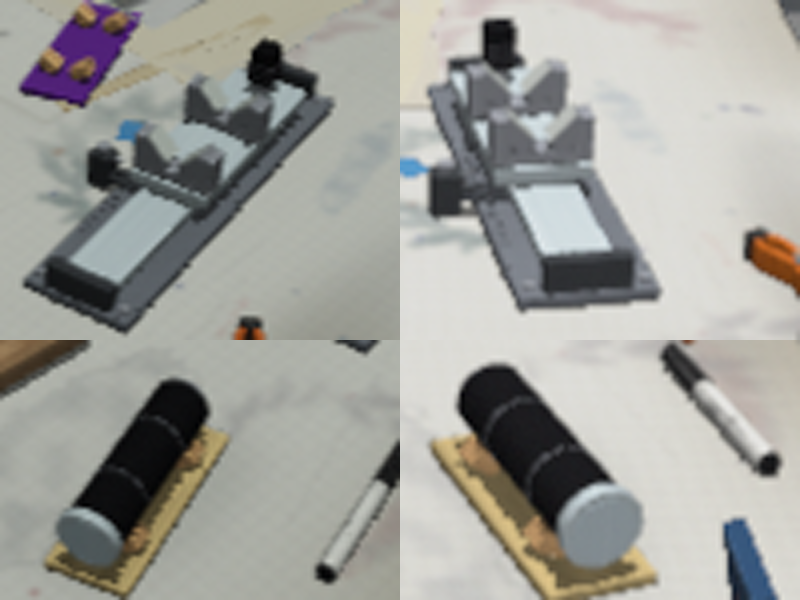

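The bench, index clip (scene 356,186) and lens (304,258) are all confirmed. The front ring faces +y, the grip is at the -y end, and the saddle must slide toward +y. Next I measure these from the depth images.

```bash
python3 - <<'E'
from h import *
import pickle
for n in('scene','side'):
    d=pickle.load(open(n+'.pkl','rb'));P=cloud(d);ok=d['depth']>0;x,y,z=P[...,0],P[...,1],P[...,2]
    V=d['img'].max(-1)
    b=ok&(x>.44)&(x<.63)&(y>-.36)&(y<.03)
    # bench plate: low grey points
    q=P[b&(z>.006)&(z<.1)][:,:2]; r=cv2.minAreaRect(q[:, :2].astype(np.float32)); print(n,'bench',r)
    for lo,hi in((.062,.071),(.071,.085)):
        m=b&(z>lo)&(z<hi); nl,L,st,ce=cv2.connectedComponentsWithStats(m.astype(np.uint8))
        for i in range(1,nl):
            if st[i,4]>4: q=P[L==i]; print(lo,ce[i].round(),st[i,4],q.min(0).round(3),q.max(0).round(3),q.mean(0).round(3),V[L==i].mean())
    m=b&(V<60)&(x>.52)&(z>.02)&(z<.045)&(y>-.25);q=P[m];print('clip',len(q),q.min(0).round(3),q.max(0).round(3))
    # lens axis
    m=ok&(x>.42)&(x<.53)&(y>.12)&(y<.29)&(z>.03)&(z<.08); q=P[m]
    from scipy.optimize import least_squares
    def f(p): # axis point x0 at y=.2, slope, z0
        nx=np.array([p[0],.2,p[2]]); dd=np.array([p[1],1,0]);dd/=np.linalg.norm(dd)
        w=q-nx; return np.linalg.norm(w-np.outer(w@dd,dd),axis=1)-.02
    s=least_squares(f,[.475,0,.036],loss='soft_l1',f_scale=.002); dd=np.array([s.x[1],1])/np.hypot(1,s.x[1])
    t=(q[:,:2]-[s.x[0],.2])@dd; print('lens',s.x,np.percentile(t,[0,1,99,100]), [s.x[0],.2]+dd*(t.max()+t.min())/2)
E
```

```text
scene bench ((0.5430387854576111, -0.17874963581562042), (0.12241379916667938, 0.3671308159828186), 8.673568725585938)
0.062 [396. 159.] 18 [ 0.53  -0.292  0.062] [ 0.552 -0.27   0.07 ] [ 0.54  -0.279  0.066] 21.88888888888889
0.062 [380. 165.] 18 [ 0.552 -0.228  0.062] [ 0.569 -0.206  0.067] [ 0.561 -0.217  0.064] 136.5
0.062 [394. 171.] 25 [ 0.501 -0.237  0.062] [ 0.519 -0.216  0.068] [ 0.509 -0.225  0.064] 110.72
0.062 [367. 178.] 26 [ 0.539 -0.151  0.062] [ 0.557 -0.129  0.066] [ 0.548 -0.139  0.064] 140.30769230769232
0.062 [382. 183.] 25 [ 0.489 -0.157  0.062] [ 0.507 -0.137  0.069] [ 0.498 -0.147  0.064] 118.6
0.071 [397. 157.] 25 [ 0.532 -0.295  0.071] [ 0.552 -0.272  0.077] [ 0.543 -0.283  0.073] 35.44
clip 63 [ 0.521 -0.22   0.021] [0.595 0.001 0.045]
lens [ 0.47988593 -0.3211862   0.03466846] [-0.06734361 -0.06056208  0.07486841  0.07745808] [0.47833943 0.20481497]
side bench ((0.5467057824134827, -0.18121397495269775), (0.12031881511211395, 0.37958621978759766), 10.79623794555664)
0.062 [310. 149.] 24 [ 0.532 -0.285  0.062] [ 0.555 -0.269  0.07 ] [ 0.544 -0.277  0.066] 37.041666666666664
0.062 [305. 157.] 26 [ 0.553 -0.231  0.062] [ 0.57  -0.207  0.07 ] [ 0.562 -0.218  0.066] 134.1153846153846
0.062 [323. 156.] 27 [ 0.503 -0.238  0.062] [ 0.522 -0.215  0.069] [ 0.512 -0.225  0.065] 171.14814814814815
0.062 [329. 168.] 31 [ 0.492 -0.16   0.063] [ 0.51  -0.137  0.069] [ 0.501 -0.146  0.066] 171.83870967741936
0.062 [310. 169.] 30 [ 0.539 -0.155  0.062] [ 0.56  -0.124  0.069] [ 0.551 -0.14   0.066] 147.5
0.071 [309. 146.] 32 [ 0.535 -0.301  0.071] [ 0.555 -0.27   0.079] [ 0.546 -0.282  0.075] 72.46875
clip 41 [ 0.521 -0.13   0.02 ] [0.597 0.006 0.03 ]
lens [ 0.47986204 -0.30560452  0.03667979] [-0.0678972  -0.05997141  0.0741098   0.07493322] [0.47883386 0.20336441]
```

>>> {"fn": "jog_arm", "kwargs": {"targets": "3 2.4 -0.4 0 0 0.117 7; 6 4.8 -0.8 0 0 0.234 7; 9 7.2 -1.2 0 0 0.351 7; 12 9.6 -1.6 0 0 0.468 7; 15 12 -2 0 0 0.585 7", "newtons": 30}}

```text
time: 0.57
tcp_pos: [0.3362, -0.4493, 0.1982]
eef_rot: [-0.0, 0.9, 0.437, 0.0]
contact_force: [0.2, 0.7, 0.1]
width: 0.0707
grip_force: 0.0
```

>>> {"fn": "jog_arm", "kwargs": {"targets": "3 2.4 -0.4 0 0 0.117 7; 6 4.8 -0.8 0 0 0.234 7; 9 7.2 -1.2 0 0 0.351 7; 12 9.6 -1.6 0 0 0.468 7; 15 12 -2 0 0 0.585 7"}}

```text
time: 0.98
tcp_pos: [0.4863, -0.3291, 0.1782]
eef_rot: [-0.0, 0.735, 0.678, -0.0]
contact_force: [0.2, -0.2, -0.2]
width: 0.07
grip_force: 0.0
```

```bash
cat > st.py <<'E'
from h import *
o=telemetry.get_obs(); M=rot(o['eef_rot']); print('t',round(o['time'],2),'tcp',np.round(o['tcp_pos'],4),'yaw tool-y vs x',np.arctan2(M[1,1],M[0,1]).round(4),'z',M[:,2].round(3),'q',np.round(o['q'],2),'F',np.round(o['contact_force'],1),o['width'],o['grip_force'])
E
python3 st.py
```

```text
t 0.98 tcp [ 0.4863 -0.3291  0.1782] yaw tool-y vs x -0.0813 z [-0.  0. -1.] q [-0.68  0.12  1.58 -0.    1.45 -0.6 ] F [ 0.2 -0.2 -0.2] 0.06998759339237545 0.0
```

>>> {"fn": "jog_arm", "kwargs": {"targets": "2.9 2.3 -2 0 0 0.115 7; 5.8 4.6 -4 0 0 0.226 7; 5.8 4.6 -6 0 0 0.226 7; 5.8 4.6 -7 0 0 0.226 7; 5.8 4.6 -7 0 0 0.226 7"}}

```text
time: 1.4
tcp_pos: [0.5411, -0.2832, 0.1048]
eef_rot: [-0.003, 0.656, 0.755, -0.001]
contact_force: [-0.3, 0.3, -0.3]
width: 0.0702
grip_force: 0.0
```

```bash
python3 st.py; python3 - <<'E'
from h import *
import pickle
d=grab('wrist');save(d,'pics/w1.png');pickle.dump(d,open('w1.pkl','wb'))
E
```

```text
t 1.4 tcp [ 0.5411 -0.2832  0.1048] yaw tool-y vs x 0.1391 z [-0.006  0.003 -1.   ] q [-0.57  0.24  1.57 -0.    1.33 -0.7 ] F [-0.3  0.3 -0.3] 0.07017789989979732 0.0
```

View pics/w1.png

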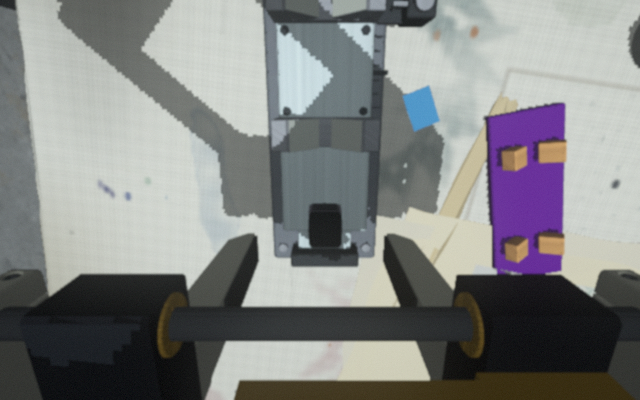

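The grip is at (325,225), roughly midway between the open fingers. The saddle pointer is at about (382,72) and the index clip at the top near (415,12).

```bash
python3 - <<'E'
from h import *
import pickle
d=pickle.load(open('w1.pkl','rb'));P=cloud(d);V=d['img'].max(-1)
m=np.zeros((400,640),bool); m[195:250,300:350]=1
q=P[m&(P[...,2]>.068)&(P[...,2]<.085)]; print('grip top',len(q),q.min(0),q.max(0),cv2.minAreaRect(q[:,:2].astype(np.float32)))
for p in((382,72),(386,72),(380,72)): print('pointer',ray(d,*p,.0275))
print('clip',ray(d,405,20,.037))
# plate edges of bench for yaw
print([ray(d,*p,.012) for p in((264,12),(276,250),(377,250),(385,20))])
E
```

```text
grip top 1041 [ 0.53300392 -0.2971128   0.06801991] [ 0.55639215 -0.27351695  0.07520252] ((0.5445253252983093, -0.28525063395500183), (0.021313820034265518, 0.02168944478034973), 8.516396522521973)
pointer [ 0.56992981 -0.17950336  0.0275    ]
pointer [ 0.57269088 -0.17911878  0.0275    ]
pointer [ 0.56854917 -0.17969566  0.0275    ]
clip [ 0.57703011 -0.1476206   0.037     ]
[array([ 0.48204774, -0.1503179 ,  0.012     ]), array([ 0.50898202, -0.33329956,  0.012     ]), array([ 0.59587929, -0.32096609,  0.012     ]), array([ 0.56789026, -0.14356072,  0.012     ])]
```

>>> {"fn": "jog_arm", "kwargs": {"targets": "0 -0.2 -2 0 0 0 7; 0 -0.2 -4 0 0 0 7; 0 -0.2 -6 0 0 0 7; 0 -0.2 -6 0 0 0 1; 0 -0.2 -6 0 0 0 1", "newtons": 25}}

```text
time: 1.87
tcp_pos: [0.5422, -0.2876, 0.0491]
eef_rot: [-0.0, 0.657, 0.754, -0.0]
contact_force: [0.6, -0.8, 0.9]
width: 0.0609
grip_force: 0.0
```

>>> {"fn": "jog_arm", "kwargs": {"targets": "0 0 0 0 0 0 1; 0 0 0 0 0 0 1; 0 0 0 0 0 0 1; 0 0 0 0 0 0 1"}}

```text
time: 2.2
tcp_pos: [0.544, -0.2873, 0.0501]
eef_rot: [0.001, 0.656, 0.754, 0.0]
contact_force: [-0.0, 0.2, 0.6]
width: 0.0345
grip_force: 0.0
```

>>> {"fn": "jog_arm", "kwargs": {"targets": "0 0 0 0 0 0 1; 0 0 0 0 0 0 1; 0 0 0 0 0 0 1; 0 0 0 0 0 0 1"}}

```text
time: 2.53
tcp_pos: [0.5444, -0.2867, 0.0492]
eef_rot: [0.001, 0.656, 0.755, 0.001]
contact_force: [3.9, 0.2, 0.1]
width: 0.0219
grip_force: 25.0
```

>>> {"fn": "jog_arm", "kwargs": {"targets": "-0.1 0.7 0 0 0 0 1; -0.2 1.4 0 0 0 0 1; -0.3 2 0 0 0 0 1; -0.3 2 0 0 0 0 1; -0.3 2 0 0 0 0 1"}}

```text
time: 2.95
tcp_pos: [0.5415, -0.2659, 0.0492]
eef_rot: [0.001, 0.656, 0.755, 0.001]
contact_force: [5.3, 4.0, 0.6]
width: 0.0222
grip_force: 25.0
```

```bash
python3 st.py; python3 - <<'E'
from h import *
import pickle
d=grab('wrist');pickle.dump(d,open('w2.pkl','wb'))
c=cv2.resize(d['img'][0:150,330:480],None,fx=4,fy=4,interpolation=cv2.INTER_CUBIC)
cv2.imwrite('pics/w2.png',c[...,::-1])
E
```

```text
t 2.95 tcp [ 0.5415 -0.2659  0.0492] yaw tool-y vs x 0.1398 z [ 0.002  0.    -1.   ] q [-0.54  0.28  1.64  0.    1.22 -0.68] F [5.3 4.  0.6] 0.02218375155997469 25.006397366523743
```

View pics/w2.png

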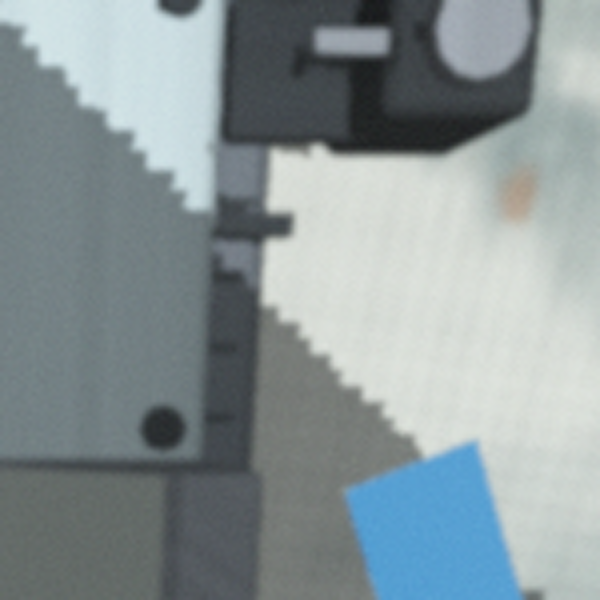

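The saddle pointer's tip is at about (402,56). The clip's bright thin pointer runs (408–427, 10.5), with its tip on the left.

```bash
python3 - <<'E'
from h import *
import pickle
d=pickle.load(open('w2.pkl','rb'));P=cloud(d)
u=np.array([-.146,.9893]);u/=np.linalg.norm(u)
a=ray(d,402,55.7,.0275)
for uv in((410,10),(415,10),(425,10),(420,18),(430,22),(448,6),(400,56),(396,56),(390,12)): print(uv,P[uv[1],uv[0]].round(4))
for z in(.03,.034,.037):
    b=ray(d,409,10.5,z); print(z,b.round(4),((b-a)[:2]@u*1000).round(2))
print(a)
E
```

```text
(410, 10) [ 0.5698 -0.1366  0.0279]
(415, 10) [ 0.5725 -0.1361  0.0271]
(425, 10) [ 0.5774 -0.1356  0.0278]
(420, 18) [ 0.578  -0.1372  0.0187]
(430, 22) [ 0.5809 -0.1409  0.0292]
(448, 6) [ 0.5864 -0.1342  0.0348]
(400, 56) [ 0.5695 -0.1585  0.0271]
(396, 56) [ 0.5675 -0.1587  0.0263]
(390, 12) [ 0.562  -0.1357  0.015 ]
0.03 [ 0.5689 -0.1375  0.03  ] 20.78
0.034 [ 0.5681 -0.1386  0.034 ] 19.86
0.037 [ 0.5674 -0.1393  0.037 ] 19.18
[ 0.57041033 -0.15828896  0.0275    ]
```

>>> {"fn": "jog_arm", "kwargs": {"targets": "-0.1 0.7 0 0 0 0 1; -0.2 1.4 0 0 0 0 1; -0.3 2.1 0 0 0 0 1; -0.3 2.1 0 0 0 0 1; -0.3 2.1 0 0 0 0 1"}}

```text
time: 3.42
tcp_pos: [0.5385, -0.2447, 0.0492]
eef_rot: [0.001, 0.656, 0.755, 0.001]
contact_force: [5.0, 3.5, 0.3]
width: 0.0221
grip_force: 25.0
```

```bash
python3 st.py; python3 - <<'E'
from h import *
import pickle
d=grab('wrist');pickle.dump(d,open('w3.pkl','wb'))
c=cv2.resize(d['img'][0:150,330:480],None,fx=4,fy=4,interpolation=cv2.INTER_CUBIC)
cv2.imwrite('pics/w3.png',c[...,::-1])
E
```

```text
t 3.42 tcp [ 0.5385 -0.2447  0.0492] yaw tool-y vs x 0.1398 z [ 0.002  0.001 -1.   ] q [-0.51  0.25  1.68  0.    1.22 -0.65] F [5.  3.5 0.3] 0.022067950239876347 25.006885528564453
```

View pics/w3.png

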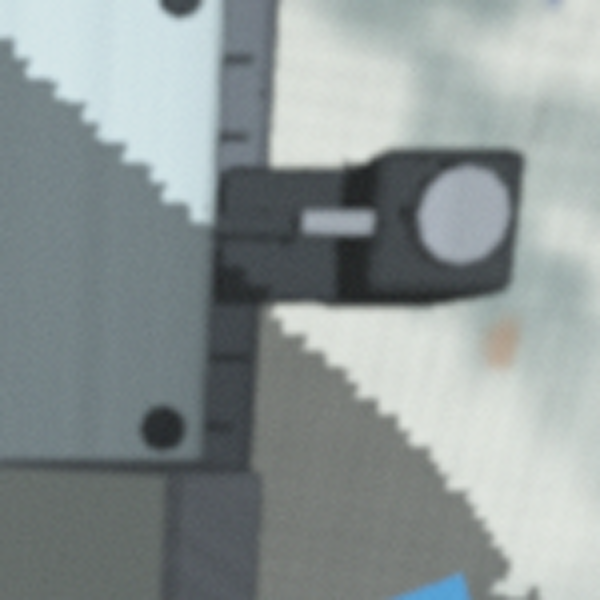

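Both tips are now at crop row ~222, level within about 0.3 mm. I release the grip and go to the lens.

>>> {"fn": "jog_arm", "kwargs": {"targets": "0 0 0 0 0 0 6; 0 0 0 0 0 0 6; 0 0 0 0 0 0 6; 0 0 0 0 0 0 6; 0 0 0 0 0 0 6"}}

```text
time: 3.88
tcp_pos: [0.537, -0.2458, 0.0485]
eef_rot: [-0.0, 0.656, 0.754, -0.0]
contact_force: [0.3, 0.4, 0.1]
width: 0.0509
grip_force: 0.0
```

>>> {"fn": "jog_arm", "kwargs": {"targets": "0 0 2 0 0 0 8; 0 0 5 0 0 0 8; 0 0 9 0 0 0 8; -0.3 3 10 0 0 0.02 8; -0.7 6.5 10 0 0 0.04 8"}}

```text
time: 4.3
tcp_pos: [0.5329, -0.1832, 0.154]
eef_rot: [0.004, 0.642, 0.767, 0.001]
contact_force: [1.2, 0.6, 0.3]
width: 0.079
grip_force: 0.0
```

>>> {"fn": "jog_arm", "kwargs": {"targets": "-0.5 3.9 0 0 0 0.02 8; -1 7.8 0 0 0 0.04 8; -1.5 11.7 0 0 0 0.06 8; -2 15.6 0 0 0 0.08 8; -2.5 19.5 0 0 0 0.1 8"}}

```text
time: 4.72
tcp_pos: [0.5046, 0.0158, 0.1488]
eef_rot: [0.0, 0.602, 0.799, 0.0]
contact_force: [1.9, 0.0, -0.5]
width: 0.0802
grip_force: 0.0
```

>>> {"fn": "jog_arm", "kwargs": {"targets": "-0.8 4 -0.5 0 0 0.02 8; -1.5 8 -1 0 0 0.04 8; -2 12 -1.5 0 0 0.05 8; -2 12 -1.5 0 0 0.05 8; -2 12 -1.5 0 0 0.05 8"}}

```text
time: 5.13
tcp_pos: [0.4844, 0.1361, 0.1333]
eef_rot: [-0.0, 0.58, 0.815, -0.0]
contact_force: [0.5, -0.3, -0.0]
width: 0.0803
grip_force: 0.0
```

```bash
python3 st.py; python3 - <<'E'
from h import *
import pickle
d=grab('wrist');save(d,'pics/w4.png');pickle.dump(d,open('w4.pkl','wb'))
E
```

```text
t 5.13 tcp [0.4844 0.1361 0.1333] yaw tool-y vs x 0.3332 z [-0.001 -0.    -1.   ] q [ 0.17 -0.07  1.86 -0.    1.36 -0.16] F [ 0.5 -0.3 -0. ] 0.08028260565939002 0.0
```

View pics/w4.png

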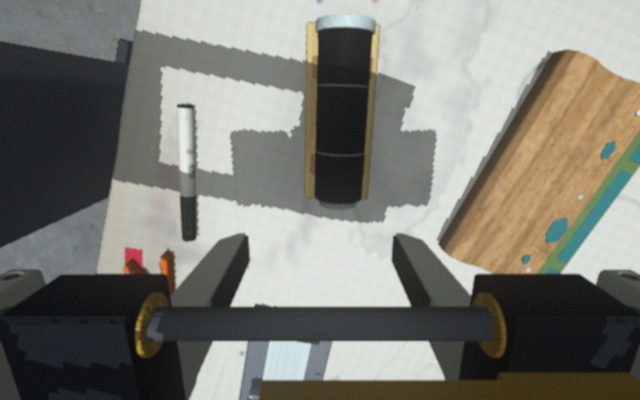

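The lens lies ahead with its bands at rows 86 and 154, and its front ring is at the top, toward +y. I measure it from here.

```bash
python3 - <<'E'
from h import *
import pickle
from scipy.optimize import least_squares
d=pickle.load(open('w4.pkl','rb'));P=cloud(d)
m=np.zeros((400,640),bool); m[35:195,318:364]=1
q=P[m&(P[...,2]>.035)&(P[...,2]<.08)]
def f(p):
    dd=np.array([p[1],1,0]);dd/=np.linalg.norm(dd); w=q-[p[0],.2,p[2]]; return np.linalg.norm(w-np.outer(w@dd,dd),axis=1)-.02
s=least_squares(f,[.48,-.31,.036],loss='soft_l1',f_scale=.002).x; print(s,np.arctan(-s[1]))
a=ray(d,342,86,.056);b=ray(d,340,154.5,.056); print(a,b,(a+b)/2,np.linalg.norm(a-b))
y=(a+b)[1]/2; print('mid',s[0]+s[1]*(y-.2),y)
E
```

```text
[ 0.48010965 -0.31446556  0.03430007] 0.30467454910834135
[0.47006813 0.2254476  0.056     ] [0.48540925 0.17935769 0.056     ] [0.47773869 0.20240265 0.056     ] 0.04857601560714561
mid 0.4793540995382035 0.20240264551796505
```

>>> {"fn": "jog_arm", "kwargs": {"targets": "-0.3 3.4 0 0 0 -0.027 8; -0.6 6.7 0 0 0 -0.027 8; -0.6 6.7 -3 0 0 -0.027 8; -0.6 6.7 -6 0 0 -0.027 8; -0.6 6.7 -7 0 0 -0.027 8"}}

```text
time: 5.6
tcp_pos: [0.4775, 0.1993, 0.0599]
eef_rot: [-0.001, 0.593, 0.805, -0.002]
contact_force: [-0.7, -0.6, -0.6]
width: 0.0801
grip_force: 0.0
```

>>> {"fn": "jog_arm", "kwargs": {"targets": "0 0 -2 0 0 0 8; 0 0 -3.5 0 0 0 8; 0 0 -4.6 0 0 0 8; 0 0 -4.6 0 0 0 8; 0 0 -4.6 0 0 0 2", "newtons": 25}}

```text
time: 6.02
tcp_pos: [0.4794, 0.2003, 0.0178]
eef_rot: [-0.0, 0.593, 0.805, -0.0]
contact_force: [0.2, -0.3, 0.2]
width: 0.0769
grip_force: 0.0
```

>>> {"fn": "jog_arm", "kwargs": {"targets": "0 0 0 0 0 0 2; 0 0 0 0 0 0 2; 0 0 0 0 0 0 2; 0 0 0 0 0 0 2; 0 0 0 0 0 0 2"}}

```text
time: 6.43
tcp_pos: [0.4796, 0.2015, 0.0182]
eef_rot: [0.0, 0.593, 0.805, 0.0]
contact_force: [0.7, -1.2, 0.6]
width: 0.0447
grip_force: 0.0
```

>>> {"fn": "jog_arm", "kwargs": {"targets": "0 0 0 0 0 0 2; 0 0 0 0 0 0 2; 0 0 0 0 0 0 2"}}

```text
time: 6.68
tcp_pos: [0.4792, 0.2014, 0.018]
eef_rot: [-0.0, 0.593, 0.805, -0.0]
contact_force: [-3.6, -1.0, 5.0]
width: 0.0389
grip_force: 25.0
```

>>> {"fn": "jog_arm", "kwargs": {"targets": "0 0 1 0 0 0 2; 0 0 3 0 0 0 2; 0 0 6 0 0 0 2; 0 0 9 0 0 0 2; 0 0 10.5 0 0 0 2"}}

```text
time: 7.1
tcp_pos: [0.4808, 0.2019, 0.1269]
eef_rot: [0.001, 0.593, 0.805, 0.002]
contact_force: [-0.4, -0.2, -0.6]
width: 0.039
grip_force: 25.0
```

>>> {"fn": "jog_arm", "kwargs": {"targets": "0.2 -1.8 0 0 0 -0.02 2; 0.7 -5.4 0 0 0 -0.04 2; 1.2 -9 0 0 0 -0.06 2; 1.7 -12.6 0 0 0 -0.08 2; 2.2 -16.2 0 0 0 -0.1 2"}}

```text
time: 7.52
tcp_pos: [0.5012, 0.0379, 0.1232]
eef_rot: [0.0, 0.632, 0.775, 0.0]
contact_force: [1.2, 0.4, -1.3]
width: 0.039
grip_force: 25.0
```

>>> {"fn": "jog_arm", "kwargs": {"targets": "0.5 -3.6 0 0 0 -0.02 2; 1 -7.2 0 0 0 -0.04 2; 1.5 -10.8 0 0 0 -0.06 2; 2 -14.2 0 0 0 -0.06 2; 2.3 -16 0 0 0 -0.06 2"}}

```text
time: 7.93
tcp_pos: [0.5243, -0.1244, 0.1232]
eef_rot: [0.001, 0.656, 0.755, -0.0]
contact_force: [0.5, -0.2, -1.3]
width: 0.0393
grip_force: 25.0
```

>>> {"fn": "jog_arm", "kwargs": {"targets": "0 -1 0 0 0 0 2; 0 -2 0 0 0 0 2; 0 -2 0 0 0 0 2; 0 -2 0 0 0 0 2"}}

```text
time: 8.27
tcp_pos: [0.524, -0.14, 0.1226]
eef_rot: [-0.0, 0.655, 0.755, 0.0]
contact_force: [0.4, -0.2, -0.5]
width: 0.0396
grip_force: 25.0
```

```bash
python3 st.py; python3 - <<'E'
from h import *
import pickle
d=grab('wrist');pickle.dump(d,open('w5.pkl','wb'))
e=grab('scene');pickle.dump(e,open('s5.pkl','wb'));f=grab('side');pickle.dump(f,open('t5.pkl','wb'))
z=lambda i,x,y:cv2.resize(i[y:y+120,x:x+160],(400,300),interpolation=cv2.INTER_CUBIC)
m=np.vstack([cv2.resize(d['img'],(480,300)),np.hstack([z(e['img'],300,110),z(f['img'],250,90)])[:,:800]]) if 0 else np.hstack([cv2.resize(d['img'],(480,300)),z(f['img'],250,90)[:,:320]])
cv2.imwrite('pics/w5.png',m[...,::-1])
E
```

```text
t 8.27 tcp [ 0.524  -0.14    0.1226] yaw tool-y vs x 0.142 z [-0.     0.001 -1.   ] q [-0.36  0.04  1.76  0.    1.34 -0.5 ] F [ 0.4 -0.2 -0.5] 0.03963899959973564 24.998755753040314
```

View pics/w5.png

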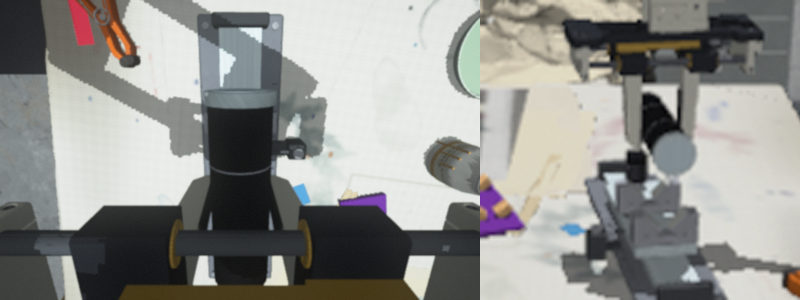

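The lens is held above the saddle with its front ring toward +y. The V-blocks still show in the side view, so I compare the lens axis with the V axis using depth.

```bash
python3 - <<'E'
from h import *
import pickle
from scipy.optimize import least_squares
u=np.array([-.1455,.9894]);n=np.array([.9894,.1455])
for k in('s5','t5','w5'):
    d=pickle.load(open(k+'.pkl','rb'));P=cloud(d);x,y,z=np.moveaxis(P,-1,0);ok=d['depth']>0
    w=P[...,:2]-[.524,-.142]; a=w@n; l=w@u; V=d['img'].max(-1)
    q=P[ok&(V<70)&(z>.11)&(z<.175)&(abs(a)<.03)&(abs(l)<.064)&(abs(l)>.016)]
    def f(p):
        dd=np.array([p[1],1,p[3]]);dd/=np.linalg.norm(dd); v=q-[p[0],-.142,p[2]]; return np.linalg.norm(v-np.outer(v@dd,dd),axis=1)-.02
    if len(q)>20:
        r=least_squares(f,[.524,-.14,.14,0],loss='soft_l1',f_scale=.001); print(k,'lens',len(q),r.x,np.abs(r.fun).mean())
    m=ok&(abs(a)<.04)&(z>.1)&(z<.17)&(l>.03)&(l<.1)&(V>110); 
    if m.sum(): print('ring l',l[m].min(),l[m].max())
    m=ok&(z>.061)&(z<.073)&(abs(a)<.045)&(abs(l)<.07)
    for s in(1,-1):
        mm=m&(l*s>0); 
        for t in(1,-1):
            o=mm&(a*t>0)
            if o.sum()>5: print(' block',s,t,o.sum(),a[o].min().round(4),a[o].max().round(4),a[o].mean().round(4),l[o].min().round(4),l[o].max().round(4))
E
```

```text
s5 lens 177 [ 0.52498646 -0.14074983  0.13914087 -0.00078505] 0.0010330584498978604
ring l 0.07194865328166726 0.07613746252885181
 block 1 1 28 0.0157 0.0349 0.0255 0.0278 0.0509
 block 1 -1 28 -0.0342 -0.0161 -0.0265 0.0302 0.052
 block -1 1 14 0.0138 0.0238 0.0194 -0.0473 -0.0298
 block -1 -1 24 -0.0346 -0.0182 -0.0269 -0.0506 -0.0299
t5 lens 139 [ 0.52427527 -0.1405762   0.14150323 -0.00137821] 0.000782752929541888
ring l 0.060713700379717635 0.0790133444269012
 block 1 1 32 0.017 0.0351 0.0268 0.0297 0.0502
 block 1 -1 40 -0.0328 -0.0136 -0.0234 0.0299 0.051
 block -1 1 28 0.0169 0.0338 0.0261 -0.0522 -0.0298
 block -1 -1 38 -0.0333 -0.0132 -0.0236 -0.0486 -0.0254
w5 lens 11468 [ 0.52460594 -0.14595961  0.13878622  0.0007358 ] 0.00038679368828646056
ring l 0.06587420263675461 0.07413389444582666
 block 1 1 149 0.0308 0.0349 0.0326 0.0293 0.0489
 block 1 -1 150 -0.0335 -0.0295 -0.0314 0.0297 0.0494
```

Sideways the lens agrees with the V axis to about 0.5 mm. Lengthwise it sits about 4–5 mm too far toward +y, so I correct that while descending.

>>> {"fn": "jog_arm", "kwargs": {"targets": "0 -0.4 -1.5 0 0 0 2; 0 -0.4 -3 0 0 0 2; 0 -0.4 -4.5 0 0 0 2; 0 -0.4 -5.3 0 0 0 2; 0 -0.4 -5.3 0 0 0 2"}}

```text
time: 8.83
tcp_pos: [0.5226, -0.1432, 0.0674]
eef_rot: [-0.002, 0.655, 0.756, -0.001]
contact_force: [-0.2, -0.2, -1.2]
width: 0.0395
grip_force: 25.0
```

>>> {"fn": "jog_arm", "kwargs": {"targets": "0 0 -0.3 0 0 0 2; 0 0 -0.6 0 0 0 2; 0 0 -0.9 0 0 0 2; 0 0 -0.9 0 0 0 2; 0 0 -0.9 0 0 0 2"}}

```text
time: 9.25
tcp_pos: [0.5244, -0.1447, 0.0609]
eef_rot: [0.0, 0.655, 0.755, 0.0]
contact_force: [-0.4, -0.5, -0.2]
width: 0.0394
grip_force: 25.0
```

>>> {"fn": "jog_arm", "kwargs": {"targets": "0 0 -0.1 0 0 0 2; 0 0 -0.2 0 0 0 2; 0 0 -0.3 0 0 0 2; 0 0 -0.3 0 0 0 2; 0 0 -0.3 0 0 0 2"}}

```text
time: 9.67
tcp_pos: [0.5241, -0.1447, 0.0575]
eef_rot: [-0.0, 0.655, 0.755, -0.0]
contact_force: [-0.1, -0.3, -1.2]
width: 0.0393
grip_force: 25.0
```

>>> {"fn": "jog_arm", "kwargs": {"targets": "0 0 -0.1 0 0 0 2; 0 0 -0.1 0 0 0 2; 0 0 -0.2 0 0 0 2; 0 0 -0.2 0 0 0 2; 0 0 -0.2 0 0 0 2"}}

```text
time: 10.08
tcp_pos: [0.5242, -0.1447, 0.0556]
eef_rot: [-0.0, 0.655, 0.755, -0.0]
contact_force: [0.2, -0.1, -1.9]
width: 0.0394
grip_force: 25.0
```

>>> {"fn": "jog_arm", "kwargs": {"targets": "0 0 -0.1 0 0 0 2; 0 0 -0.1 0 0 0 2; 0 0 -0.1 0 0 0 2"}}

```text
time: 10.33
tcp_pos: [0.5245, -0.1448, 0.055]
eef_rot: [0.0, 0.655, 0.755, 0.0]
contact_force: [-1.4, 1.0, 3.0]
width: 0.0394
grip_force: 25.0
```

>>> {"fn": "jog_arm", "kwargs": {"targets": "0 0 -0.1 0 0 0 2; 0 0 -0.1 0 0 0 2; 0 0 -0.1 0 0 0 2"}}

```text
time: 10.58
tcp_pos: [0.5245, -0.1449, 0.0549]
eef_rot: [0.0, 0.655, 0.755, 0.0]
contact_force: [-6.0, 1.5, 11.1]
width: 0.0394
grip_force: 25.0
```

>>> {"fn": "jog_arm", "kwargs": {"targets": "-0.05 0 0 0 0 0 2; -0.05 0 0 0 0 0 2; -0.05 0 0 0 0 0 2; -0.05 0 0 0 0 0 2"}}

```text
time: 10.92
tcp_pos: [0.5245, -0.1449, 0.0549]
eef_rot: [0.001, 0.655, 0.755, 0.0]
contact_force: [-2.9, 2.3, 9.0]
width: 0.0392
grip_force: 25.0
```

```bash
python3 st.py; python3 - <<'E'
from h import *
import pickle
d=grab('wrist');e=grab('side');s=grab('scene')
pickle.dump((d,e,s),open('f.pkl','wb'))
z=lambda i,x,y:cv2.resize(i[y:y+100,x:x+100],(400,400),interpolation=cv2.INTER_CUBIC)
cv2.imwrite('pics/f.png',np.hstack([z(d['img'],310,130)[:,:400],z(e['img'],270,120)])[...,::-1])
u=np.array([-.1455,.9894]);n=np.array([.9894,.1455])
for d in(d,e,s):
    P=cloud(d);w=P[...,:2]-[.5246,-.1424];a=w@n;l=w@u;z=P[...,2];V=d['img'].max(-1)
    m=(d['depth']>0)&(abs(a)<.025)&(z>.075)&(z<.1)&(l>.05)&(l<.1); print('ring l',np.percentile(l[m],[2,98]),'a',a[m&(z>.09)].mean(),'top z',np.percentile(z[m],95))
    m=(d['depth']>0)&(z>.061)&(z<.071)&(abs(a)>.021)&(abs(a)<.045)&(l>.02)&(l<.06); print('block',np.percentile(a[m],[2,98]),np.percentile(l[m],[2,98]),m.sum())
E
python3 -c "from workcell import telemetry;o=telemetry.get_obs();print(o['contact_force'],o['wrist_torque'])"
```

```text
t 10.92 tcp [ 0.5245 -0.1449  0.0549] yaw tool-y vs x 0.1418 z [ 0.002 -0.    -1.   ] q [-0.36  0.12  1.81  0.    1.21 -0.51] F [-2.9  2.3  9. ] 0.039243148015659375 25.00425785779953
ring l [0.05049208 0.06961511] a 0.00012180296503883263 top z 0.09323372365308882
block [-0.03325103  0.03331193] [0.02994268 0.04923074] 2038
ring l [0.05206195 0.07293218] a 0.0016602077440035761 top z 0.09536791495196802
block [-0.03321466  0.03412728] [0.02931001 0.05201295] 43
ring l [0.0508332  0.07201501] a -0.00244810314676924 top z 0.09274691841435853
block [-0.03402405  0.03410965] [0.02965738 0.04995814] 29
[-2.64401871  1.75487948  9.57940778] [ 0.20157285  0.43548049 -0.18802607]
```

View pics/f.png

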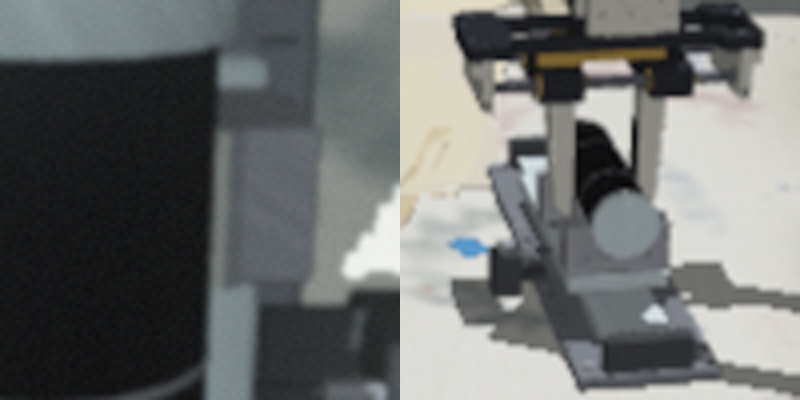

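The lens is seated in the Vs with the ring end about 2 mm or less from nominal. One last check that the pointers are still aligned.

```bash
python3 - <<'E'
from h import *
import pickle
d,e,s=pickle.load(open('f.pkl','rb'))
c=cv2.resize(d['img'][180:280,340:440],(600,600),interpolation=cv2.INTER_CUBIC)
c=(255*(c/255.)**.6).astype(np.uint8); cv2.imwrite('pics/f2.png',c[...,::-1])
u=np.array([-.1455,.9894])
for p in((391,226),(400,226),(380,226)): print(p,(ray(d,*p,.0277)[:2]-[.5246,-.1424])@u)
E
```

```text
(391, 226) 0.0006502798043839008
(400, 226) 0.0006198685280645903
(380, 226) 0.0006874441307571644
```

View pics/f2.png

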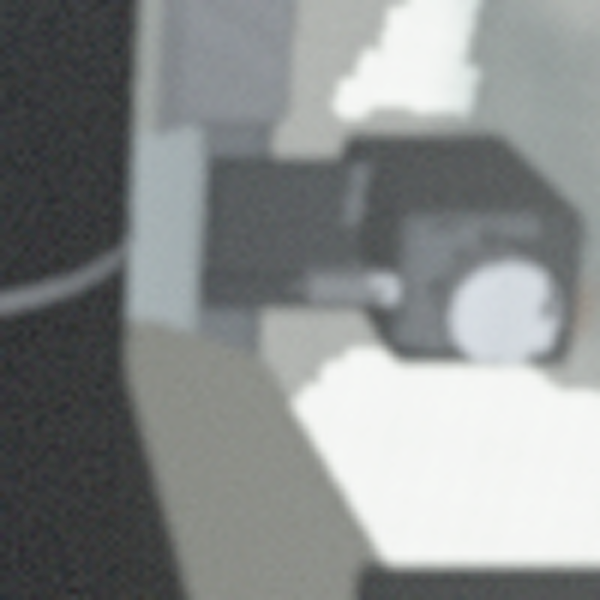

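The index tip is at about (391,227) and the saddle's dark pointer is level with it. The lens is being pressed down with about 9.6 N, and both sides are bearing. I hand the job in.

```bash
python3 -c "from workcell import ctrl;print(ctrl.sign_off())"
```

```text
the job is handed in; nothing more can be done
None
```

I handed the job in with the saddle pointer level with the index and the lens seated in both Vs, front ring away from the grip, held and pressed down with about 10 N; the sign-off gave no verdict.

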